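# Brace the tumbler in its caddy and unscrew the tight cap

### The job

Open the hot-tea tumbler so that it can steam off: stand it in the cup ring of the teak caddy with its handle down in the ring's slot, so that it cannot turn, and then unscrew its tight cap. As soon as the thread lets go, lift the cap straight off and keep holding it level, centred, about 2 cm clear above the open mouth: the program finishes while the gripper is still holding it there. Leave the tumbler seated in the caddy and the other things on the shelf as they are.

Things in the scene. Friction and masses are not known exactly. Their poses are not given: they have to be found in the camera images.
- tumbler: Stainless steel tumbler, loose, 0.3 to 0.6 kg, upright, closed by its cap. Origin: centre of its underside; z up. Body 66 mm in diameter up to z = 106 mm, then a shoulder and a neck 41 mm in diameter, rim at z = 140 mm; with the cap 152 mm high. Unbraced on the shelf it turns along with the cap.
- handle (a point): Middle of the upright bar of the tumbler's D handle: 57 mm from the axis along the tumbler's own -x, 52 mm above its underside. Handle of 12 mm round steel bar; reaches 63 mm from the axis; its lower bar runs out level from the body at 7 to 19 mm above the underside, its upper one at 83 to 96 mm.
- mouth (a point): Centre of the tumbler's mouth, at the rim's height: 140 mm above the underside, on the axis.
- cap: Black twist cap, loose, 0.1 kg, screwed tight on the tumbler; it can carry the whole tumbler. Round, 60 mm in diameter (61 over its ribs), 32 mm high. Origin: centre of the skirt's lower edge, z up; screwed home it is 120 mm above the tumbler's underside, its x axis along the tumbler's. Below the skirt fingers have 10 mm to the shoulder. Skirt clear of the rim once the cap is raised 20 mm.
- cap_top (a point): Centre of the cap's top, 32 mm above its origin, with a tan inlay; a white mark points to the cap's -x. Right-hand quick thread: 0.2 to 0.5 N m starts it, then it soon runs easily. It turns anticlockwise seen from above, is out of the thread after 1.0 rad against the tumbler (1.25 is safe), meets a stop at 1.5 rad, need not be raised while turning, and then lifts straight off.
- caddy: Teak caddy, fixed to the shelf: board 144 mm (x) by 205 mm, 12 mm thick, with a cup ring and, 100 mm off toward its +y, a low ring with the massage ball. Origin: on the shelf, under the axis of the cup ring; z up. Cup ring: 71 mm bore, 32 mm high over the board, the upper 12 mm flared to about 81 mm, 98 mm outside.
- well (a point): Centre of the cup ring's floor, 12 mm above the shelf: where the centre of the tumbler's underside stands when seated.
- slot (a point): Middle of the slot for the handle in the cup ring's wall, 43 mm from the ring's axis toward the caddy's -x, 18 mm above its floor. 17 mm wide, flared to about 27 mm at the top, open above and outward. The tumbler drops in with its x axis along the caddy's x axis, and can then turn about 0.1 rad either way until its handle bears on the slot's wall.
- massage_ball_center (a point): Grey plastic massage ball, 64 mm in diameter, lying in the caddy's low ring; this point is its centre. Leave alone.
- cork_low: Cork yoga block 150 x 225 x 76 mm, lower of two stacked; origin: centre of the underside. Leave alone.
- cork_high: The cork yoga block on top, same size. Leave alone.
- incense_holder: White ceramic incense boat 55 x 230 x 17 mm with a stick in it; origin: centre of the underside. Leave alone.
- singing_bowl: Brass singing bowl, 110 mm in diameter, 55 mm high; origin: centre of the underside. Leave alone.
- candle_jar: Amber glass jar with a candle, 76 mm in diameter, 85 mm high; origin: centre of the underside. Leave alone.
- carafe: Green glass carafe with a cork, 96 mm in diameter, 210 mm high; origin: centre of the underside. Leave alone.
Things that resemble listed ones, but are neither listed nor needed, are in the scene too. Several things have the shape of the cap; the one meant has the colours described above.

How it is judged (in metres and radians):
On the way, in this order (a step that is already met when the one before it is completed fails the run):
1. the tumbler stands in the cup ring, upright on its floor, handle in the slot, the cap still screwed on (z of tumbler in the frame of well below 0.004 m and horizontal distance between tumbler and well below 0.006 m and angle between tumbler's own z axis and vertical below 0.06 rad and angle between the x axis of tumbler and the x axis of caddy, either way round below 0.2 rad and z of cap in the frame of tumbler below 0.123 m and angle between the x axis of cap and the x axis of tumbler, either way round below 0.15 rad), for 0.2 s.
2. the cap has been turned out of its thread while the tumbler stayed seated and braced (angle between the x axis of cap and the x axis of tumbler, either way round above 0.9 rad and z of tumbler in the frame of well below 0.006 m and horizontal distance between tumbler and well below 0.008 m and angle between the x axis of tumbler and the x axis of caddy, either way round below 0.2 rad and z of cap in the frame of mouth below 0.04 m), for 0.1 s.
At the end, for the whole second after the job is handed in: Tumbler on the cup ring's floor (4 mm in height, 6 mm off centre, 0.06 rad upright), handle in the slot (0.2 rad); the fingers hold the cap at rest, level to 0.15 rad, its skirt 5 to 40 mm above the mouth, within 12 mm of its axis, not touching the tumbler (z of tumbler in the frame of well below 0.004 m and horizontal distance between tumbler and well below 0.006 m and angle between tumbler's own z axis and vertical below 0.06 rad and angle between the x axis of tumbler and the x axis of caddy, either way round below 0.2 rad and z of cap in the frame of mouth between 0.005 and 0.04 m and horizontal distance between cap and mouth below 0.012 m and angle between cap's own z axis and vertical below 0.15 rad and contact force between the fingers and cap above 1 N and contact force between cap and tumbler below 0.05 N and linear speed of each of cap, tumbler below 0.02 m/s); the arm keeps its last pose, push and grip.
It fails at once if the cap is carried off instead of being stopped just above the mouth (distance between cap and mouth above 0.08 m).
It fails at once if the tumbler is tipped over (angle between tumbler's own z axis and vertical above 0.5 rad).
It fails at once if the massage ball is knocked out of its ring (distance of massage_ball_center from where it was at the start of the episode above 0.03 m).
It fails at once if another thing on the shelf is disturbed (distance of any of cork_low, cork_high, incense_holder, singing_bowl, candle_jar, carafe from where it was at the start of the episode above 0.02 m).
It also fails if it takes over 54 s, if anything falls off the work surface, if the arm or the gripper's body presses on something with over 40 N, if the wrist force passes 120 N, or if a joint passes its speed limit or range.

### The arm

A 6-joint arm with a two-finger parallel gripper is mounted at the origin on the work surface. World frame = base frame: x ahead of the robot, y to its left, z up, the work surface at z = 0. Lengths are in mm, angles in rad, forces in N, time in s.
With the tool pointing down it reaches from about 275 to 750 mm from the base axis. Payload 10.2 kg.
Tool frame: the origin (TCP) lies at the centre of the arm's flange, where the gripper is bolted on; the fingertips stand 173 mm ahead of it and the grasp point (between the pads) lies 155 mm ahead of it; z points along the fingers, y is the line along which they close (so a half turn about z gives the same grasp; the last joint's range is limited). The gripper opens to 85 mm and grips with 20 to 120 N. Pads are 22 mm wide; open, the fingers measure 114 mm over their backs; the gripper's body (76 mm by 85 mm) begins 54 mm behind the grasp point. The pads swing forward as they close: fully open they stand 13 mm farther back than shut.
Start: joints at [-1.497, 0.313, 1.498, -0, 1.331, -0.223], TCP at [153.529, -502.057, 404.694] pointing down, gripper open.
Joint ranges: [-2.94, 2.94], [-0.97, 2.17], [0.19, 2.56], [-1.23, 4.37], [0.02, 3.11], [-2.88, 2.88]. Speed limits (rad/s): [2.39, 2.39, 3.01, 3.14, 3.14, 3.14].

### API

Orientations are given as a unit quaternion [w, x, y, z].
In Python, from rig import status, capture, camera_info, ticket gives the robot as it stands.
- The arm moves only by the shell command python3 -m crank 'ROWS' [FORCE]. ROWS is JSON, a list of rows, each a list of 7 numbers: the shift along the tool's x, y, z as a fraction of full scale, then the turn, a rotation vector about the tool's x, y, z as a fraction of full scale, then the closure, from 0 (fully open) to 1 (shut). A call has 1 to 12 rows; each row is the pose to reach, as a shift and turn from the pose commanded when the call began, along the tool's axes at that moment; what a row does not reach only later rows make up. Full scale, the value 1, is 0.1 m for a shift and 45 degrees for a turn. A row lasts 1/10 s, in which the tool goes at most 50 mm and 8.59 degrees, less where a joint would pass 70% of its speed; a pose out of reach is approached as far as the arm can. A call with a number of a shift or a turn outside -1 to 1 is refused whole. A call with a gripper value outside its range is refused whole. The fingers move at their own pace and stop on an object; FORCE is the grip in N (left out, the last holds). Time passes only in rows, so rows that repeat a pose let the fingers close. It gives the time, the measured TCP pose, the force, the opening and the grip force at its end, in the units of the state.
- status.sense(): the state, without advancing time (a new reading comes with each control period).
- capture(name): name is "scene" or "side" or "wrist"; returns (picture, depth): 420x560x3 uint8, red, green, blue; 420x560 float32, mm along the optical axis (not along the pixel's ray), 0 where there is no reading.
- camera_info(name): a dict with "K" (3x3 intrinsics, pixels), "camera_from_world" (4x4, takes a point from world to camera coordinates). Camera axes: x right, y up, looking along -z (the intrinsics and any distortion apply to the point x, -y, -z); pixel columns grow to the right and rows downward; lengths in mm; the calibration is good to about 2 mm. The wrist camera is an equidistant fisheye: a pixel r from the principal point sees the ray r / f radians off the axis. A picture is of the moment at which its call begins: read the wrist's pose just before it. camera_info takes no time and is no camera call; for the wrist camera it gives the pose at the moment of the call.
- ticket.finish_job(): hands the job in; it is judged then, once.
The state is a dict: "time_s": time; "joints": joint angles; "dq": joint speeds; "tau": joint torques, N m; "eef_pos": TCP position; "ee_rot": TCP orientation; "force": force on the tool from outside, world axes, zero at the start; "wrist_torque": the same for the moment, N m; "grip_width": opening from 0.0 (shut) to 1.0 (fully open); "grip_force": force on a finger pad.
Only numpy, scipy, OpenCV 4.12 (cv2) and the standard library are available. Lean on these libraries where they do the work, as an engineer would, in place of code of your own. Each camera call takes 0.05 s, during which the arm holds its last target. There are 200 camera calls.

## Working session

There is one attempt and no reset: what is moved stays moved. The work goes in short steps, Python scripts to look and compute and a shell command to move; the robot and the scene stay as the last step left them, time stands still between calls to the robot, and variables do not carry over. Pictures are saved under pics/ and viewed, at most 10 in all, crops included, and the job is handed in when it is done.

```bash
mkdir -p pics; ls
python3 - <<'E'
from rig import status,capture,camera_info
import cv2,numpy as np
for n in("scene","side"):
    im,d=capture(n); cv2.imwrite(f"pics/{n}0.png",im[:,:,::-1]); np.savez(f"{n}0.npz",im=im,d=d)
    c=camera_info(n);print(n,np.round(c["K"],1).tolist(),np.round(c["camera_from_world"],3).tolist())
    print({k:v for k,v in c.items() if k not in("K","camera_from_world")})
print(status.sense())
E
```

```text
pics
scene [[515.5, 0.0, 278.8], [0.0, 515.5, 203.9], [0.0, 0.0, 1.0]] [[0.57, 0.822, 0.016, -344.14], [-0.517, 0.344, 0.784, 217.755], [0.638, -0.455, 0.621, -2002.991], [0.0, 0.0, 0.0, 1.0]]
{}
side [[383.9, 0.0, 280.4], [0.0, 383.9, 210.5], [0.0, 0.0, 1.0]] [[-0.733, -0.68, 0.021, 426.399], [0.418, -0.426, 0.802, -327.489], [-0.536, 0.597, 0.596, -1241.792], [0.0, 0.0, 0.0, 1.0]]
{}
{'time_s': 0.1, 'joints': array([-1.49741066e+00,  3.13389106e-01,  1.49835820e+00,  4.76057969e-05,
        1.33098014e+00, -2.23369220e-01]), 'dq': array([-0.00029297, -0.0020529 , -0.00201975,  0.0009426 , -0.00285368,
       -0.00208913]), 'tau': array([ 3.15260797e-03, -4.12898827e+01, -2.60143089e+01, -2.21617233e-04,
        2.97292398e-03,  1.20682952e-06]), 'eef_pos': array([ 153.52488757, -502.01826808,  404.19580965]), 'ee_rot': array([-5.64070890e-04,  9.89012927e-01,  1.47827970e-01,  6.55638008e-05]), 'force': array([-0.44974673,  0.25911241,  1.37858977]), 'wrist_torque': array([-0.02240491, -0.04186257, -0.00932971]), 'grip_force': 0.0, 'grip_width': 1.000169229979444}
```

View pics/scene0.png

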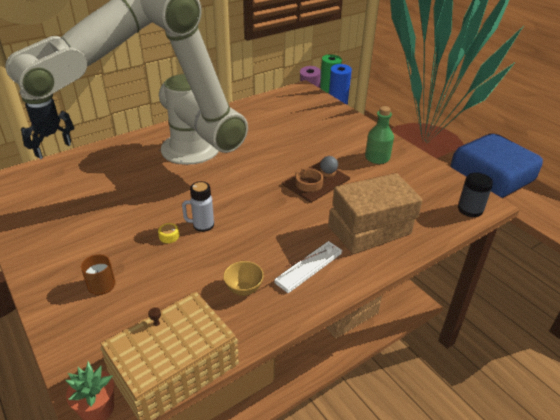

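View pics/side0.png

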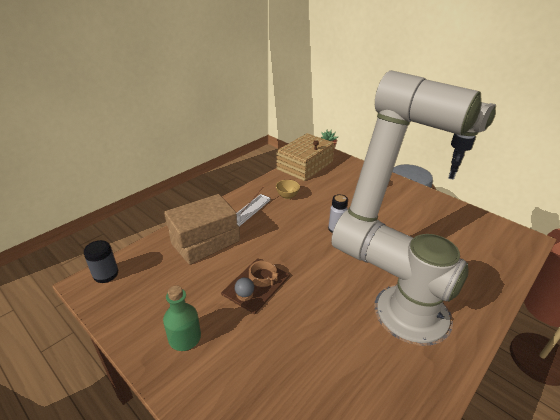

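The scene view shows the tumbler at about (202,207) with its tan-topped cap at (201,189) and its handle to the left at (188,211). The caddy is at (315,180), with the cup ring at (309,181) and the ball at (329,165). In the side view the ring is at (263,272), with its slot toward about (277,280), the ball is at (244,288) and the cap is at (340,202).

```bash
cat > h.py <<'E'
import numpy as np,cv2
from rig import camera_info
def cam(n):
    c=camera_info(n);return np.array(c["K"]),np.array(c["camera_from_world"])
def ray(n,u,v):
    K,T=cam(n);d=np.array([(u-K[0,2])/K[0,0],-(v-K[1,2])/K[1,1],-1]);R=T[:3,:3]
    return -R.T@T[:3,3],R.T@d
def onz(n,u,v,z):
    o,d=ray(n,u,v);return o+d*(z-o[2])/d[2]
def cloud(n,d):
    K,T=cam(n);v,u=np.mgrid[:d.shape[0],:d.shape[1]]
    P=np.stack([(u-K[0,2])/K[0,0]*d,-(v-K[1,2])/K[1,1]*d,-d],-1)
    return (P-T[:3,3])@T[:3,:3]
def proj(n,p):
    K,T=cam(n);q=T[:3,:3]@np.array(p)+T[:3,3];return K[0,2]-K[0,0]*q[0]/q[2],K[1,2]+K[1,1]*q[1]/q[2]
E
python3 - <<'E'
from h import *
S={n:np.load(n+"0.npz") for n in("scene","side")}
boxes={"scene":dict(tum=(175,175,225,240),cad=(275,145,355,200)),"side":dict(tum=(320,185,355,240),cad=(215,250,300,315))}
rows=[]
for n in S:
    im,d=S[n]["im"],S[n]["d"];P=cloud(n,d)
    print(n,"table z",np.round([np.median(P[300:310,60:80,2])],1) )
    for k,(a,b,c,e) in boxes[n].items():
        Q=P[b:e,a:c].reshape(-1,3);Q=Q[np.isfinite(Q).all(1)]
        if k=="tum":
            t=Q[(Q[:,2]>148)&(Q[:,2]<160)];print(n,"top",len(t),t.mean(0).round(1),(t.min(0)).round(1),t.max(0).round(1))
            h=Q[(Q[:,2]>10)&(Q[:,2]<100)];c0=(t.min(0)+t.max(0))[:2]/2
            r=np.hypot(*(h[:,:2]-c0).T);o=h[(r>45)&(r<75)];print("handle pts",len(o),o.mean(0).round(1),np.sort(r)[-20:].round())
        else:
            t=Q[(Q[:,2]>40)&(Q[:,2]<48)];print(n,"ring",len(t),t.mean(0).round(1),t.min(0).round(1),t.max(0).round(1))
            bd=Q[(Q[:,2]>8)&(Q[:,2]<16)].astype(np.float32);rc=cv2.minAreaRect(bd[:,:2]);print("board",len(bd),rc)
            bl=Q[(Q[:,2]>48)];print("ball",bl.max(0).round(1),bl.min(0).round(1),bl.mean(0).round(1))
            np.save(n+"_cad.npy",Q)
    a,b,c,e=boxes[n]["tum"];x=cv2.resize(im[b:e,a:c],(300,390),interpolation=2)
    a,b,c,e=boxes[n]["cad"];y=cv2.resize(im[b:e,a:c],None,fx=390/(e-b),fy=390/(e-b),interpolation=2);y=y[:,:500]
    rows.append(np.hstack([x,y]))
    cv2.imwrite(f"pics/c_{n}.png",rows[-1][:,:,::-1])
w=max(r.shape[1] for r in rows);m=np.vstack([np.pad(r,((0,0),(0,w-r.shape[1]),(0,0))) for r in rows])
s=600/m.shape[0];cv2.imwrite("pics/crop1.png",cv2.resize(m,None,fx=s,fy=s)[:,:,::-1])
E
```

```text
scene table z [1.]
scene top 205 [ 436.9 -177.2  153.5] [ 405.4 -206.   148. ] [ 465.1 -147.9  159.1]
handle pts 88 [ 400.8 -218.9   56.6] [ 96.  96.  96.  96.  99. 100. 102. 102. 102. 102. 102. 102. 103. 103.
 104. 105. 105. 106. 144. 209.]
scene ring 162 [455.7 243.   44. ] [395.4 178.2  40. ] [504.7 338.8  47.9]Traceback (most recent call last):
  File "<stdin>", line 16, in <module>
cv2.error: OpenCV(4.12.0) /io/opencv/modules/imgproc/src/convhull.cpp:143: error: (-215:Assertion failed) total >= 0 && (depth == CV_32F || depth == CV_32S) in function 'convexHull'
```

Run:
```python
from h import *
S={n:np.load(n+"0.npz") for n in("scene","side")}
boxes={"scene":dict(tum=(175,175,225,240),cad=(275,145,355,200)),"side":dict(tum=(320,185,355,240),cad=(215,250,300,315))}
rows=[]
for n in S:
    im,d=S[n]["im"],S[n]["d"];P=cloud(n,d)
    for k,(a,b,c,e) in boxes[n].items():
        Q=P[b:e,a:c].reshape(-1,3)
        if k=="tum":
            t=Q[(Q[:,2]>148)&(Q[:,2]<160)];print(n,"top",len(t),t.mean(0).round(1),np.percentile(t,[2,98],axis=0).round(1).tolist())
            h=Q[(Q[:,2]>25)&(Q[:,2]<80)];c0=t.mean(0)[:2]
            r=np.hypot(*(h[:,:2]-c0).T);o=h[(r>48)&(r<70)];print("handle pts",len(o),np.median(o,0).round(1))
            m=(im.astype(int)[b:e,a:c]);tan=(m[...,0]>m[...,2]+40)&(np.arange(b,e)[:,None]<198 if n=="scene" else np.arange(b,e)[:,None]<207)
            if n=="side" : pass
            v,u=np.nonzero(tan);print("tan px",len(u),u.min()+a,u.max()+a,v.min()+b,v.max()+b)
        else:
            t=Q[(Q[:,2]>41)&(Q[:,2]<47)];print(n,"ring",len(t),np.median(t,0).round(1))
            bd=np.ascontiguousarray(Q[(Q[:,2]>9)&(Q[:,2]<15)][:,:2].astype(np.float32));print("board",len(bd),cv2.minAreaRect(bd))
    a,b,c,e=boxes[n]["tum"];x=cv2.resize(im[b:e,a:c],(300,390),interpolation=2)
    a,b,c,e=boxes[n]["cad"];y=cv2.resize(im[b:e,a:c],(int((c-a)*390/(e-b)),390),interpolation=2)
    rows.append(np.hstack([x,y]))
w=max(r.shape[1] for r in rows);m=np.vstack([np.pad(r,((0,0),(0,w-r.shape[1]),(0,0))) for r in rows])
s=600/m.shape[0];cv2.imwrite("pics/crop1.png",cv2.resize(m,None,fx=s,fy=s)[:,:,::-1])
# known-point check via ray and plane
for n,uv in dict(scene=(201,188.5),side=(340,201)).items(): print(n,"capTop",onz(n,*uv,152).round(1))
# ball: grey mask centre by triangulation
L=[]
for n,(a,b,c,e) in dict(scene=(315,150,345,180),side=(230,272,258,305)).items():
    im=S[n]["im"].astype(int);m=im[b:e,a:c];g=(m.max(2)-m.min(2)<28)&(m.max(2)>60);v,u=np.nonzero(g)
    print(n,"ball",len(u),(u.min()+u.max())/2+a,(v.min()+v.max())/2+b);L.append(ray(n,(u.min()+u.max())/2+a,(v.min()+v.max())/2+b))
A=sum(np.eye(3)-np.outer(d,d)/(d@d) for o,d in L);bb=sum((np.eye(3)-np.outer(d,d)/(d@d))@o for o,d in L);print(np.linalg.solve(A,bb).round(1))
```

```text
scene top 205 [ 436.9 -177.2  153.5] [[408.5, -204.3, 148.7], [462.7, -150.7, 158.0]]
handle pts 55 [ 400.2 -220.9   54.1]
tan px 977 175 224 175 197
scene ring 129 [455.4 245.9  43.8]
board 536 ((403.2371520996094, 300.27166748046875), (294.59710693359375, 345.60784912109375), 55.228729248046875)
side top 100 [ 430.4 -171.7  151.2] [[403.7, -200.7, 148.2], [456.0, -143.5, 154.9]]
handle pts 0 [nan nan nan]
tan px 612 320 354 185 206
side ring 116 [436.6 258.9  42.7]
board 905 ((519.6526489257812, 282.6114501953125), (296.2187805175781, 204.63856506347656), 8.905824661254883)
scene capTop [ 444.7 -176.2  152. ]
side capTop [ 419.6 -156.3  152. ]
scene ball 221 328.5 164.5
side ball 289 243.5 286.5
[438.9 331.1  46.5]
  return _methods._mean(a, axis=axis, dtype=dtype,
  ret = um.true_divide(
```

View pics/crop1.png

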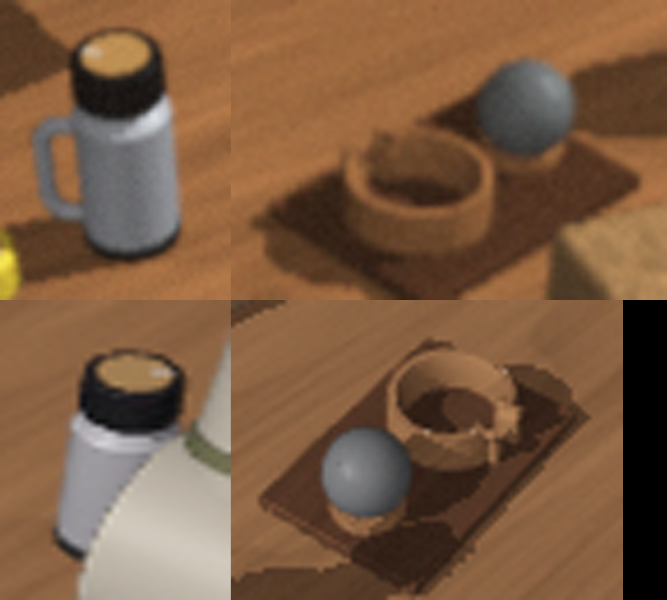

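The zoomed crops show the handle pointing left in the scene view. The caddy's slot is on the robot-facing side, at about (505,420) in the crop, so the slot, ring and ball agree with caddy +x pointing roughly ahead of the robot. I'll go over the tumbler and use the wrist camera.

```bash
python3 -m crank '[[0.91,-0.575,0,0,0,0,0],[0.91,-0.575,0,0,0,0,0],[0.91,-0.575,0,0,0,0,0]]' >/dev/null
python3 -m crank '[[0.91,-0.575,0,0,0,0,0],[0.91,-0.575,0,0,0,0,0],[0.91,-0.575,0,0,0,0,0]]' >/dev/null
python3 -m crank '[[0.91,-0.575,0,0,0,0,0],[0.91,-0.575,0,0,0,0,0],[0.91,-0.575,0,0,0,0,0]]' >/dev/null
python3 -m crank '[[0.91,-0.575,0,0,0,-1,0],[0.91,-0.575,0,0,0,-1,0],[0.91,-0.575,0,0,0,-1,0],[0.91,-0.575,0,0,0,-1,0],[0.91,-0.575,0,0,0,-1,0],[0.91,-0.575,0,0,0,-1,0],[0.91,-0.575,0,0,0,-1,0],[0.91,-0.575,0,0,0,-1,0]]'
python3 - <<'E'
from rig import status,capture,camera_info
import cv2,numpy as np
s=status.sense();c=camera_info("wrist");im,d=capture("wrist");np.savez("w1.npz",im=im,d=d,T=c["camera_from_world"],K=c["K"])
cv2.imwrite("pics/w1.png",im[:,:,::-1])
T=np.array(c["camera_from_world"]);print(np.round(c["K"],1).tolist(),T.round(3).tolist(),"campos",(-T[:3,:3].T@T[:3,3]).round(1));print(s["eef_pos"].round(1),s["ee_rot"].round(4),s["joints"].round(3))
E
```

```text
time_s: 1.8
eef_pos: [434.2, -176.4, 404.6]
ee_rot: [-0.0, 0.858, 0.514, -0.0]
force: [-0.7, -0.1, -0.5]
grip_width: 1.004
grip_force: 0.0
[[325.2, 0.0, 278.5], [0.0, 325.2, 207.0], [0.0, 0.0, 1.0]] [[0.882, -0.471, -0.0, -466.832], [0.448, 0.839, -0.31, -6.24], [0.146, 0.273, 0.951, -394.949], [0.0, 0.0, 0.0, 1.0]] campos [ 472.4 -106.7  373.4]
[ 434.2 -176.4  404.6] [-1.000e-04  8.577e-01  5.142e-01 -1.000e-04] [-0.637  0.189  1.659 -0.     1.295 -0.146]
```

View pics/w1.png

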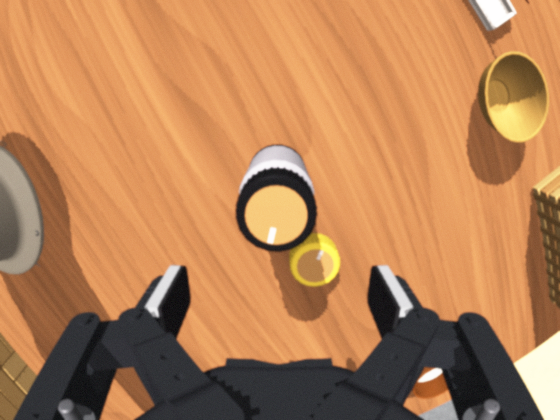

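The wrist picture shows the cap's tan top at (276,213), with its white mark pointing down at (271,236). That is the handle side. The yellow decoy ring lies at (315,260).

```bash
cat >> h.py <<'E'
def wonz(K,T,u,v,z):
    x,y=u-K[0,2],v-K[1,2];r=np.hypot(x,y);t=r/K[0,0];k=np.sin(t)/max(r,1e-9)
    d=np.array([x*k,-y*k,-np.cos(t)]);R=T[:3,:3];o=-R.T@T[:3,3];d=R.T@d
    return o+d*(z-o[2])/d[2]
E
python3 - <<'E'
from h import *
f=np.load("w1.npz");im=f["im"];K,T=f["K"],f["T"]
hsv=cv2.cvtColor(im,cv2.COLOR_RGB2HSV)
b=np.zeros(im.shape[:2],np.uint8);b[150:255,225:325]=1
dark=((im.max(2)<60)&(b>0)).astype(np.uint8)
n,l,st,_=cv2.connectedComponentsWithStats(dark);i=1+np.argmax(st[1:,4]);cs,_=cv2.findContours((l==i).astype(np.uint8),0,2);c=max(cs,key=cv2.contourArea)
print("cap box",st[i])
hull=cv2.convexHull(c)
# inlay = non dark inside hull
m=cv2.fillPoly(np.zeros_like(dark),[hull],1)
m2=cv2.erode(m,np.ones((5,5)))
inl=m2*(l!=i)
n2,l2,s2,c2=cv2.connectedComponentsWithStats(inl.astype(np.uint8));
j=1+np.argmax(s2[1:,4]);cc,_=cv2.findContours((l2==j).astype(np.uint8),0,2);e=cv2.fitEllipse(cv2.convexHull(max(cc,key=cv2.contourArea)))
print("inlay",s2[j],e)
C=wonz(K,T,*e[0],152);print("cap centre",C.round(1))
pts=np.array([wonz(K,T,*p[0],152)[:2] for p in cv2.convexHull(max(cc,key=cv2.contourArea))],np.float32);print("inlay circle",cv2.minEnclosingCircle(pts))
w=(hsv[...,1]<70)&(hsv[...,2]>190)&(l2==j);v,u=np.nonzero(w);print(len(u),u.mean(),v.mean())
W=wonz(K,T,u.mean(),v.mean(),152);dd=W-C;print("mark",W.round(1),np.hypot(*dd[:2]),"yaw of mark",np.degrees(np.arctan2(dd[1],dd[0])),"tumbler x yaw",np.degrees(np.arctan2(-dd[1],-dd[0])))
P=np.array([wonz(K,T,a,b,152)[:2] for a,b in zip(u,v)]);print(np.degrees(np.arctan2(*np.linalg.svd(P-P.mean(0))[2][0][::-1])))
E
```

```text
cap box [ 237  169   79   82 1905]
inlay [ 244  184   65   62 3184] ((275.7303466796875, 214.62301635742188), (61.99162673950195, 65.02558898925781), 91.0920181274414)
cap centre [ 433.8 -174.4  152. ]
inlay circle ((433.3544006347656, -175.07049560546875), 23.85671043395996)
114 271.2543859649123 235.0
mark [ 423.4 -186.9  152. ] 16.320165224859164 yaw of mark -129.9473042434898 tumbler x yaw 50.052695756510204
-129.95115061311913
```

```bash
python3 -m crank '[[0.011,-0.014,0.4,0,0,0,0],[0.011,-0.014,0.7,0,0,0,0],[0.011,-0.014,0.9,0,0,0,0],[0.011,-0.014,1,0,0,0,0],[0.011,-0.014,1,0,0,0,0]]' >/dev/null
python3 -m crank '[[0,0,0.1,0,0,0,0],[0,0,0.14,0,0,0,0],[0,0,0.14,0,0,0,0],[0,0,0.14,0,0,0,0]]'
python3 -m crank '[[0,0,0,0,0,0,0.2],[0,0,0,0,0,0,0.3],[0,0,0,0,0,0,0.5],[0,0,0,0,0,0,0.6],[0,0,0,0,0,0,0.6],[0,0,0,0,0,0,0.6],[0,0,0,0,0,0,0.6],[0,0,0,0,0,0,0.6]]' 70
```

```text
time_s: 2.75
eef_pos: [433.7, -174.1, 291.0]
ee_rot: [0.0, 0.857, 0.515, 0.0]
force: [0.0, 1.8, 0.0]
grip_width: 1.0
grip_force: 0.0
time_s: 3.55
eef_pos: [433.7, -174.0, 291.5]
ee_rot: [0.0, 0.857, 0.515, 0.0]
force: [-2.1, 1.0, 8.6]
grip_width: 0.687
grip_force: 74.1
```

```bash
python3 -m crank '[[0,0,-0.05,0,0,0,0.6],[0,0,-0.2,0,0,0,0.6],[0,0,-0.4,0,0,0,0.6],[0,0,-0.6,0,0,0,0.6],[0,0,-0.8,0,0,0,0.6],[0,0,-0.95,0,0,0,0.6],[0,0,-1,0,0,0,0.6]]'
python3 -m crank '[[0.05,-0.05,-0.05,0,0,0,0.6],[0.2,-0.2,-0.2,0,0,0,0.6],[0.4,-0.4,-0.3,0,0,0,0.6],[0.6,-0.6,-0.4,0,0,0,0.6],[0.75,-0.75,-0.5,0,0,0,0.6],[0.907,-0.877,-0.5,0,0,0,0.6]]' >/dev/null
python3 -m crank '[[0.2,-0.2,0,0,0,0,0.6],[0.4,-0.4,0,0,0,0,0.6],[0.6,-0.6,0,0,0,0,0.6],[0.75,-0.75,0,0,0,0,0.6],[0.907,-0.877,0,0,0,0,0.6]]' >/dev/null
python3 -m crank '[[0.2,-0.2,0,0,0,0.1,0.6],[0.4,-0.4,0,0,0,0.25,0.6],[0.6,-0.6,0,0,0,0.4,0.6],[0.75,-0.75,0,0,0,0.55,0.6],[0.85,-0.85,0,0,0,0.7,0.6],[0.907,-0.877,0,0,0,0.85,0.6],[0.907,-0.877,0,0,0,0.93,0.6],[0.907,-0.877,0,0,0,0.93,0.6],[0.907,-0.877,0,0,0,0.93,0.6],[0.907,-0.877,0,0,0,0.93,0.6]]'
python3 - <<'E'
from rig import status,capture,camera_info
import cv2,numpy as np
s=status.sense();c=camera_info("wrist");im,d=capture("wrist");np.savez("w2.npz",im=im,d=d,T=c["camera_from_world"],K=c["K"])
cv2.imwrite("pics/w2.png",im[:,:,::-1])
im,d=capture("side");np.savez("side2.npz",im=im,d=d)
print(s["eef_pos"].round(1),s["ee_rot"].round(4),s["joints"].round(3),s["grip_width"],s["force"].round(1))
E
```

```text
time_s: 4.25
eef_pos: [433.6, -174.0, 391.8]
ee_rot: [0.001, 0.857, 0.515, 0.0]
force: [-0.1, -0.4, -6.1]
grip_width: 0.682
grip_force: 76.6
time_s: 6.35
eef_pos: [328.9, 189.6, 440.4]
ee_rot: [-0.0, 0.984, 0.176, -0.0]
force: [0.4, 0.0, -4.2]
grip_width: 0.684
grip_force: 76.9
[328.9 189.6 440.4] [-0.000e+00  9.845e-01  1.755e-01 -3.000e-04] [ 0.212 -0.046  1.818  0.     1.371  1.43 ] 0.6842077949405262 [ 0.4  0.  -4.2]
```

View pics/w2.png

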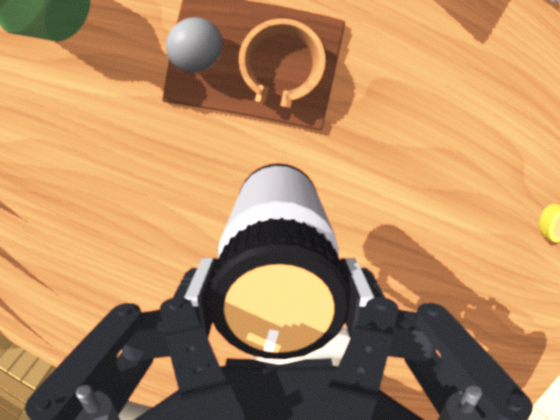

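The wrist view shows the held tumbler in the centre. The caddy is at the top: cup ring at (283,58), slot between the posts at (262,95) and (287,99), ball at (194,45), and the board's front edge from (165,102) to (322,129).

Run:
```python
from h import *
f=np.load("w2.npz");im=f["im"];K,T=f["K"],f["T"]
hsv=cv2.cvtColor(im,cv2.COLOR_RGB2HSV)
for p in [(283,22),(244,60),(322,70),(230,80),(300,112),(275,60),(262,97),(286,100),(150,150)]: print(p,im[p[1],p[0]],hsv[p[1],p[0]])
# metric rectified top view at z=44 and z=12, 0.5mm/px, around (450,235)
def rect(z,fn):
    xs=np.arange(360,560,.5);ys=np.arange(160,400,.5)
    X,Y=np.meshgrid(xs,ys,indexing="ij");P=np.stack([X,Y,np.full_like(X,z)],-1)@T[:3,:3].T+T[:3,3]
    x,y,zz=P[...,0],-P[...,1],-P[...,2];rr=np.hypot(x,y);t=np.arctan2(rr,zz);u=K[0,2]+K[0,0]*t*x/rr;v=K[1,2]+K[1,1]*t*y/rr
    o=cv2.remap(im,u.astype(np.float32),v.astype(np.float32),1);np.save(fn,o);return o
a=rect(44,"r44.npy");b=rect(12,"r12.npy")
cv2.imwrite("pics/rect.png",np.hstack([a[::-1,::-1],b[::-1,::-1]])[:,:,::-1][:, :] if False else cv2.resize(np.hstack([a[::-1,::-1],b[::-1,::-1]]),(800,333))[:,:,::-1])
```

```text
(283, 22) [242 178 116] [ 15 133 242]
(244, 60) [218 146  91] [ 13 149 218]
(322, 70) [245 179 113] [ 15 137 245]
(230, 80) [91 54 38] [  9 149  91]
(300, 112) [98 57 37] [ 10 159  98]
(275, 60) [100  61  44] [  9 143 100]
(262, 97) [151  96  59] [ 12 155 151]
(286, 100) [231 160 100] [ 14 145 231]
(150, 150) [245 181 115] [ 15 135 245]
```

View pics/rect.png

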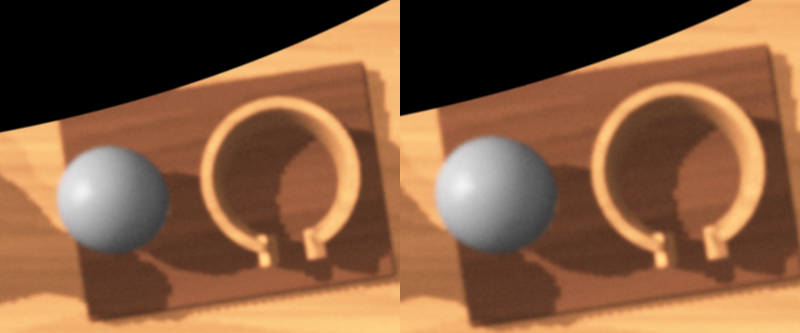

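The rectified top view (0.6 mm per display pixel) shows the ring centred near (281,174), 95 mm across, with its slot near (290,246). I'll fit these numerically now.

Run:
```python
from h import *
from scipy.optimize import least_squares
a=np.load("r44.npy");b=np.load("r12.npy")
g=a[...,0].astype(int)
w=lambda ij:np.array([360+.5*ij[0],160+.5*ij[1]])
br=((g>165)&(a[...,0].astype(int)-a[...,2]>50)).astype(np.uint8)
i0,j0=int((455.6-360)*2),int((231.4-160)*2)
yy,xx=np.mgrid[:a.shape[0],:a.shape[1]];rr=np.hypot(yy-i0,xx-j0)*.5
br[(rr>58)|(rr<30)]=0
n,l,s,_=cv2.connectedComponentsWithStats(br);k=1+np.argmax(s[1:,4]);i,j=np.nonzero(l==k)
P=np.stack([360+.5*i,160+.5*j],1);c=np.array([455.6,231.4])
for it in range(4):
    th=np.arctan2(P[:,1]-c[1],P[:,0]-c[0]);r=np.hypot(*(P-c).T);O=[];I=[]
    for t in np.radians(np.arange(-150,150,3)):
        m=np.abs(np.angle(np.exp(1j*(th-t))))<.03
        if m.sum()>5: O.append(c+r[m].max()*np.array([np.cos(t),np.sin(t)]));I.append(c+r[m].min()*np.array([np.cos(t),np.sin(t)]))
    fit=lambda Q:least_squares(lambda p:np.hypot(Q[:,0]-p[0],Q[:,1]-p[1])-p[2],[*c,45],loss="soft_l1").x
    fo,fi=fit(np.array(O)),fit(np.array(I));c=fo[:2]
print("outer",fo.round(1),"inner",fi.round(1))
# slot gap in annulus 40..47 at top plane
th=np.degrees(np.arctan2(xx*.5+160-c[1],yy*.5+360-c[0]))%360;r=np.hypot(xx*.5+160-c[1],yy*.5+360-c[0])
for lo,hi in((42,46),(46,52)):
    h=[g[(r>lo)&(r<hi)&(np.abs(th-t)<1)].mean().round() for t in range(164,212,2)];print(dict(zip(range(164,212,2),map(int,h))))
gr=b.astype(int);dk=((gr[...,0]<150)&(gr[...,0]>0)&(gr[...,0]-gr[...,2]>20)).astype(np.uint8)
# board front edge (low x) and right edge (low y): canny-like first dark pixel
F=[]
for j in range(int((190-160)*2),int((330-160)*2),4):
    q=np.nonzero(cv2.erode(dk,np.ones((5,5)))[:,j])[0]
    if len(q):F.append([360+.5*q[0],160+.5*j])
F=np.array(F);p=np.polyfit(F[:,1],F[:,0],1);e=np.abs(np.polyval(p,F[:,1])-F[:,0]);F=F[e<np.median(e)*2];p=np.polyfit(F[:,1],F[:,0],1)
print("front edge x yaw",np.degrees(np.arctan(-p[0])),len(F), "dist ring->front",abs(np.polyval(p,c[1])-c[0])/np.hypot(1,p[0]))
# tumbler inlay/mark in hand
f=np.load("w2.npz");im=f["im"];K,T=f["K"],f["T"];hs=cv2.cvtColor(im,cv2.COLOR_RGB2HSV)
m=(hs[...,1]<70)&(hs[...,2]>190);m[:326]=0;m[352:]=0;m[:,:262]=0;m[:,282:]=0;v,u=np.nonzero(m)
t=((hs[...,1]>70)&(hs[...,2]>150)).astype(np.uint8);t[:255]=0;t[357:]=0;t[:,:215]=0;t[:,340:]=0
n,l,s,_=cv2.connectedComponentsWithStats(t);k=1+np.argmax(s[1:,4]);cc,_=cv2.findContours((l==k).astype(np.uint8),0,2);e=cv2.fitEllipse(cv2.convexHull(max(cc,key=cv2.contourArea)))
z=440.4-291.2+152
C=wonz(K,T,*e[0],z);W=wonz(K,T,u.mean(),v.mean(),z);print("inlay",e,C.round(1),"mark",len(u),W.round(1),"x yaw",np.degrees(np.arctan2(*(C-W)[:2][::-1])), "tool yaw",2*np.degrees(np.arctan2(.1755,.9845)))
```

```text
outer [454.4 231.7  48.4] inner [454.8 235.1  37.6]
{164: 238, 166: 227, 168: 196, 170: 155, 172: 128, 174: 128, 176: 126, 178: 113, 180: 97, 182: 91, 184: 92, 186: 91, 188: 91, 190: 91, 192: 92, 194: 92, 196: 95, 198: 124, 200: 199, 202: 244, 204: 247, 206: 233, 208: 220, 210: 231}
{164: 171, 166: 227, 168: 245, 170: 239, 172: 214, 174: 161, 176: 133, 178: 125, 180: 106, 182: 96, 184: 95, 186: 95, 188: 93, 190: 93, 192: 94, 194: 95, 196: 98, 198: 149, 200: 228, 202: 249, 204: 247, 206: 233, 208: 218, 210: 210}
front edge x yaw 8.330081637107984 55 dist ring->front 71.28954340174609
inlay ((278.78338623046875, 307.496826171875), (88.29170989990234, 110.37965393066406), 90.21521759033203) [331.1 189.7 301.2] mark 229 [312.9 186.7 301.2] x yaw 9.232073094594902 tool yaw 20.21509899407204
```

```bash
python3 -m crank '[[0.1,0.003,0,0,0,0,0.6],[0.3,0.009,0,0,0,0,0.6],[0.5,0.015,0,0,0,0,0.6],[0.66,0.019,0,0,0,0,0.6],[0.66,0.019,0,0,0,0,0.6]]' >/dev/null
python3 -m crank '[[0.2,0.006,0,0,0,0,0.6],[0.4,0.012,0,0,0,0,0.6],[0.58,0.017,0,0,0,0,0.6],[0.66,0.019,0,0,0,0,0.6],[0.66,0.019,0,0,0,0,0.6],[0.66,0.019,0.1,0,0,0,0.6],[0.66,0.019,0.3,0,0,0,0.6],[0.66,0.019,0.5,0,0,0,0.6],[0.66,0.019,0.7,0,0,0,0.6],[0.66,0.019,0.8,0,0,0,0.6],[0.66,0.019,0.8,0,0,0,0.6],[0.66,0.019,0.8,0,0,0,0.6]]'
python3 - <<'E'
from rig import status,capture
import cv2,numpy as np
s=status.sense();L=[]
for n,(a,b,c,e) in dict(scene=(265,105,355,205),side=(205,175,305,320)).items():
    im,d=capture(n);L.append(cv2.resize(im[b:e,a:c],(int((c-a)*580/(e-b)),580),interpolation=2))
m=np.hstack(L);m=cv2.resize(m,None,fx=min(1,800/m.shape[1]),fy=min(1,800/m.shape[1]));cv2.imwrite("pics/pre.png",m[:,:,::-1]);print(m.shape,s["eef_pos"].round(1),s["joints"].round(2),s["force"].round(1))
E
```

```text
time_s: 8.15
eef_pos: [454.2, 231.6, 361.4]
ee_rot: [-0.0, 0.985, 0.175, 0.001]
force: [0.6, -0.1, -3.9]
grip_width: 0.683
grip_force: 76.8
(503, 800, 3) [454.2 231.6 361.4] [ 0.24  0.32  1.61 -0.    1.21  1.46] [ 0.6 -0.1 -3.9]
```

View pics/pre.png

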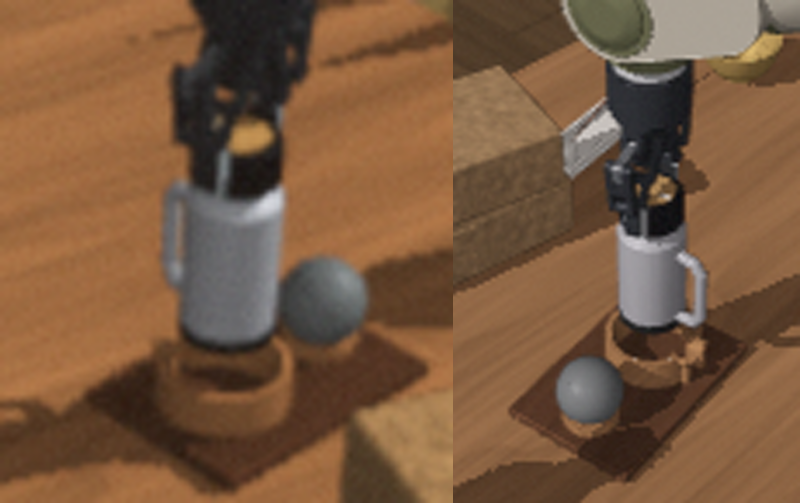

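Both views show the tumbler upright over the ring, with its handle above the slot (crop right, handle at (695,290), slot at (695,350)). I'll lower it in two stages and watch the force.

```bash
python3 -m crank '[[0,0,0.1,0,0,0,0.6],[0,0,0.2,0,0,0,0.6],[0,0,0.3,0,0,0,0.6],[0,0,0.36,0,0,0,0.6],[0,0,0.4,0,0,0,0.6],[0,0,0.4,0,0,0,0.6]]'
python3 -m crank '[[0,0,0.03,0,0,0,0.6],[0,0,0.06,0,0,0,0.6],[0,0,0.09,0,0,0,0.6],[0,0,0.12,0,0,0,0.6],[0,0,0.15,0,0,0,0.6],[0,0,0.17,0,0,0,0.6],[0,0,0.17,0,0,0,0.6],[0,0,0.17,0,0,0,0.6]]'
```

```text
time_s: 8.85
eef_pos: [454.2, 231.6, 320.1]
ee_rot: [0.0, 0.985, 0.175, -0.0]
force: [0.3, -0.9, -5.3]
grip_width: 0.688
grip_force: 76.9
time_s: 9.65
eef_pos: [454.2, 231.6, 303.7]
ee_rot: [0.0, 0.985, 0.175, -0.0]
force: [-0.1, -0.3, -4.5]
grip_width: 0.684
grip_force: 76.9
```

```bash
python3 -m crank '[[0,0,0.01,0,0,0,0.6],[0,0,0.01,0,0,0,0.6]]'
python3 -m crank '[[0,0,0.01,0,0,0,0.6],[0,0,0.01,0,0,0,0.6]]'
python3 -m crank '[[0,0,0.01,0,0,0,0.6],[0,0,0.01,0,0,0,0.6]]'
```

```text
time_s: 9.85
eef_pos: [454.4, 231.8, 303.6]
ee_rot: [-0.0, 0.985, 0.175, 0.001]
force: [-2.4, 1.0, 4.7]
grip_width: 0.686
grip_force: 77.8
time_s: 10.05
eef_pos: [454.5, 231.9, 303.5]
ee_rot: [-0.0, 0.985, 0.175, 0.001]
force: [-5.1, 0.3, 13.9]
grip_width: 0.69
grip_force: 78.8
time_s: 10.25
eef_pos: [454.6, 231.9, 303.5]
ee_rot: [-0.0, 0.985, 0.175, 0.002]
force: [-6.6, -0.6, 21.4]
grip_width: 0.682
grip_force: 79.6
```

Seated: the TCP stopped at 303.5, which is 12 mm above the pick height. I'll relieve the push, then turn the first 45°.

```bash
python3 -m crank '[[0,0,-0.025,0,0,0,0.6],[0,0,-0.025,0,0,0,0.6],[0,0,-0.025,0,0,0,0.6],[0,0,-0.025,0,0,0,0.6]]' 
python3 -m crank '[[0,0,0,0,0,-0.1,0.6],[0,0,0,0,0,-0.2,0.6],[0,0,0,0,0,-0.3,0.6],[0,0,0,0,0,-0.4,0.6],[0,0,0,0,0,-0.5,0.6],[0,0,0,0,0,-0.5,0.6]]' 80
python3 -c "
from rig import status;s=status.sense();print(s['wrist_torque'].round(2),s['force'].round(1))"
python3 -m crank '[[0,0,0,0,0,-0.1,0.6],[0,0,0,0,0,-0.2,0.6],[0,0,0,0,0,-0.3,0.6],[0,0,0,0,0,-0.4,0.6],[0,0,0,0,0,-0.5,0.6],[0,0,0,0,0,-0.5,0.6]]'
python3 - <<'E'
from rig import status,capture,camera_info
import cv2,numpy as np
s=status.sense();print(s['wrist_torque'].round(2),s['force'].round(1),s["joints"].round(2))
im,d=capture("wrist");L=[im]
im,d=capture("side");L.append(cv2.resize(im[195:310,215:295],(292,420),interpolation=2))
m=np.hstack(L);cv2.imwrite("pics/t1.png",cv2.resize(m,None,fx=800/m.shape[1],fy=800/m.shape[1])[:,:,::-1])
E
```

```text
time_s: 10.65
eef_pos: [454.4, 231.7, 303.5]
ee_rot: [-0.0, 0.985, 0.175, 0.0]
force: [0.1, 1.7, 4.8]
grip_width: 0.685
grip_force: 77.8
time_s: 11.25
eef_pos: [454.6, 231.7, 303.7]
ee_rot: [0.0, 0.931, 0.365, 0.001]
force: [0.4, 1.1, 6.3]
grip_width: 0.681
grip_force: 84.3
[ 0.06 -0.07  0.11] [0.4 1.1 6.3]
time_s: 11.85
eef_pos: [454.5, 231.8, 303.8]
ee_rot: [0.0, 0.842, 0.539, 0.001]
force: [-0.6, 2.1, 6.7]
grip_width: 0.682
grip_force: 84.4
[0.28 0.06 0.08] [-0.6  2.1  6.7] [0.24 0.38 1.68 0.   1.08 0.67]
```

View pics/t1.png

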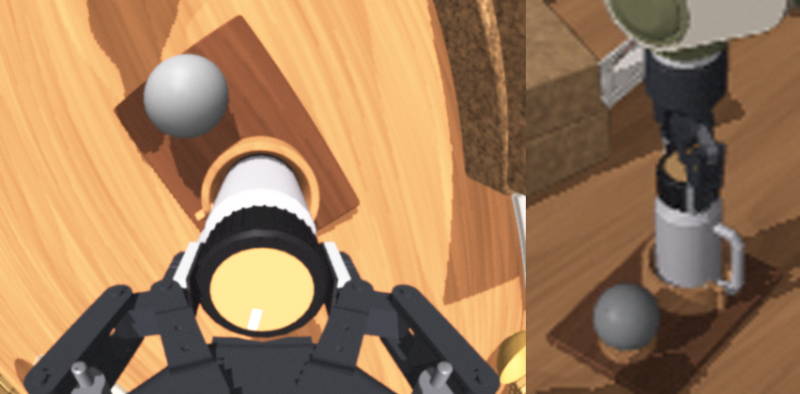

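The mark keeps its place relative to the pads, so the cap isn't slipping in the grip. The handle is in the slot and the tumbler is seated. I'll turn another 33°.

```bash
python3 -m crank '[[0,0,0,0,0,-0.1,0.6],[0,0,0,0,0,-0.2,0.6],[0,0,0,0,0,-0.3,0.6],[0,0,0,0,0,-0.4,0.6],[0,0,0,0,0,-0.5,0.6],[0,0,0,0,0,-0.6,0.6],[0,0,0,0,0,-0.7,0.6],[0,0,0,0,0,-0.74,0.6],[0,0,0,0,0,-0.74,0.6],[0,0,0,0,0,-0.74,0.6]]'
python3 -c "
from rig import status;s=status.sense();print(s['wrist_torque'].round(2),s['force'].round(1))"
python3 -m crank '[[0,0,-0.02,0,0,0,0.6],[0,0,-0.04,0,0,0,0.6],[0,0,-0.04,0,0,0,0.6]]'
```

```text
time_s: 12.95
eef_pos: [454.4, 231.8, 303.9]
ee_rot: [0.0, 0.653, 0.757, 0.001]
force: [-2.1, 2.5, 6.9]
grip_width: 0.683
grip_force: 84.5
[0.31 0.34 0.01] [-2.1  2.5  6.9]
time_s: 13.25
eef_pos: [454.2, 231.6, 307.1]
ee_rot: [-0.0, 0.653, 0.757, -0.0]
force: [-1.0, 1.1, -0.5]
grip_width: 0.682
grip_force: 85.5
```

The thread is free: at +3.5 mm the hanging load is only about the cap's own weight. Next I lift straight to a 20 mm clearance.

```bash
python3 -m crank '[[0,0,-0.04,0,0,0,0.6],[0,0,-0.08,0,0,0,0.6],[0,0,-0.13,0,0,0,0.6],[0,0,-0.18,0,0,0,0.6],[0,0,-0.23,0,0,0,0.6],[0,0,-0.28,0,0,0,0.6],[0,0,-0.33,0,0,0,0.6],[0,0,-0.36,0,0,0,0.6],[0,0,-0.36,0,0,0,0.6],[0,0,-0.36,0,0,0,0.6],[0,0,-0.36,0,0,0,0.6]]'
python3 - <<'E'
from rig import status,capture
import cv2,numpy as np
s=status.sense();print(s['force'].round(1),abs(s["dq"]).max());L=[]
for n,(a,b,c,e) in dict(scene=(265,105,355,205),side=(215,185,295,310)).items():
    im,d=capture(n);L.append(cv2.resize(im[b:e,a:c],(int((c-a)*480/(e-b)),480),interpolation=2))
m=np.hstack(L);print(m.shape);cv2.imwrite("pics/end.png",m[:,:800,::-1])
E
```

```text
time_s: 14.35
eef_pos: [454.2, 231.6, 343.0]
ee_rot: [-0.0, 0.653, 0.757, -0.0]
force: [0.8, -0.7, -1.0]
grip_width: 0.683
grip_force: 85.6
[ 0.8 -0.7 -1. ] 0.0017730015455317506
(480, 739, 3)
```

View pics/end.png

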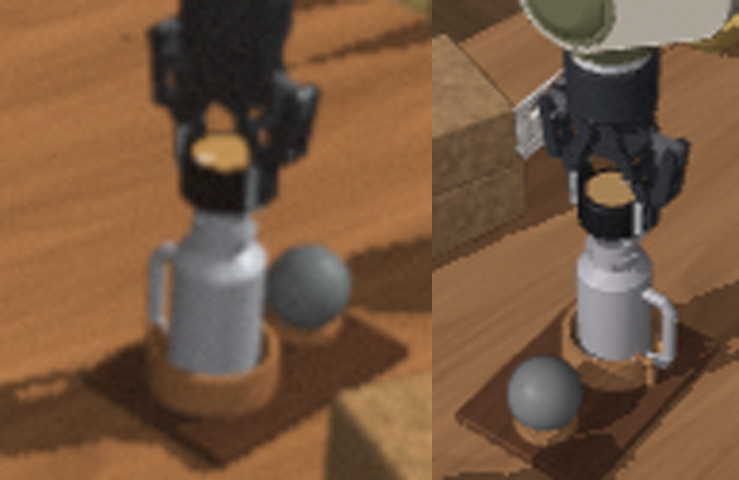

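The cap is held level and centred above the open neck, at (222,180) over (225,225). The tumbler is seated with its handle in the slot, and the ball is still in place.

```bash
python3 -c "
from rig import ticket;print(ticket.finish_job())"
```

```text
the job is handed in; nothing more can be done
None
```

I handed the job in at about 14.4 s: the tumbler stands in the cup ring with its handle in the slot, and the gripper holds the unscrewed cap level about 20 mm above the open mouth; no verdict came back.

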